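# Pin the sander's guard, then hold its key switch on

## Robot

A 7-joint arm with a two-finger parallel gripper is mounted at the origin on the work surface. World frame = base frame: x ahead of the robot, y to its left, z up, the work surface at z = 0. Lengths are in m, angles in rad, forces in N, time in s.
With the tool pointing down it reaches from about 0.425 to 0.95 m from the base axis. Payload 16.7 kg.
Tool frame: the origin (TCP) lies midway between the tips of the shut fingers; the grasp point (between the pads) lies 19 mm behind it (tcp_to_grasp is the distance from the TCP to the grasp point, in m); z points along the fingers, y is the line along which they close (so a half turn about z gives the same grasp; the last joint's range is limited). The gripper opens to 94 mm and grips with 3 to 60 N. Pads are 16 mm wide; open, the fingers measure 119 mm over their backs; the gripper's body (75 mm by 177 mm) begins 78 mm behind the grasp point.
Start: joints at [-1.337, 0.426, 0.074, 1.606, -0.034, 1.111, -0.067], TCP at [0.252, 0.626, 0.205] pointing down, gripper open.
Joint ranges: [-2.85, 2.85], [-0.5, 2.14], [-1.23, 1.37], [0.21, 2.46], [-1.02, 4.16], [0.16, 2.05], [-2.73, 2.73]. Speed limits (rad/s): [1.89, 1.89, 2.39, 2.39, 3.01, 3.01, 3.01].

## Interface

Orientations are given as a unit quaternion [x, y, z, w].
In Python, from bench import * gives the robot as it stands. The module is installed in compiled form; this text tells all that it offers. Calls block until the motion is done:
- movep(position, orientation): joint-space move of the TCP to a pose.
- line_to(position, rot=None, feed=0.15, f_stop=None): straight line of the TCP; rot=None keeps the orientation; feed is the mean speed in m/s. With f_stop (N) it stops when the force on the tool has changed by that much, and returns True; else False.
- move_j(angles): joint-space move.
- gripper_to(opening): opening from 0.0 (shut) to 1.0 (fully open); the grip force is fixed at half the most; returns when the fingers have stopped.
- wait(seconds).
- solve_ik(position, orientation): joint angles nearest the present ones, or None.
- grab_frame(name): name is "side" or "top" or "wrist"; returns the picture (420x560x3 uint8, blue, green, red); there is no depth.
- camera_model(name): a dict with "fx", "fy", "cx", "cy" (pixels), "extrinsics" (4x4, takes a point from world to camera coordinates); the wrist camera has in their place "T_tool_cam" (4x4, takes a point from camera to tool coordinates, whose origin is the TCP and whose axes are the flange's). Camera axes: x right, y up, looking along -z (the intrinsics and any distortion apply to the point x, -y, -z); pixel columns grow to the right and rows downward; lengths in m; the calibration is good to about 2 mm. A picture is of the moment at which its call begins: read the wrist's pose just before it. camera_model takes no time and is no camera call.
A pose or a line that the arm cannot do raises IKError and nothing moves.
- sign_off(): hands the job in; it is judged then, once.
Readings, each from a call of its own:
- read_time(): time.
- read_joint_pos(): joint angles.
- read_joint_vel(): joint speeds.
- read_tau(): joint torques, N m.
- read_tool_pos(): TCP position.
- read_orientation(): TCP orientation.
- read_wrist_force(): force on the tool from outside, world axes, zero at the start.
- read_moment(): the same for the moment, N m.
- read_finger_gap(): opening from 0.0 (shut) to 1.0 (fully open).
- read_finger_force(): force on a finger pad.
Only numpy, scipy, OpenCV 4.12 (cv2) and the standard library are available. Lean on these libraries where they do the work, as an engineer would, in place of code of your own. Each camera call takes 0.05 s, during which the arm holds its last target. There are 200 camera calls.

## Task

Get the bench sander ready and run it: first push the loose lock pin fully home through the holes of the frame ears and the guard tongue at the sander's near end, and let go of it. Then push the key fully into the lock cylinder of the control box, wiggling it past the sticky pins inside, turn it a quarter turn clockwise and finish holding it turned there, because the switch springs back when released. Leave the tin, the jar and the screwdriver where they are.

Things in the scene. Friction and masses are not known exactly. Their poses are not given: they have to be found in the camera images.
- pin_mid (a point): Loose lock pin, 90 mm long, 80 g, upright in the block's round hole, head on the block's top. Origin on its axis half-way up; z up. Steel shaft, 10 mm diameter, from 45 mm below to 11 mm above this point, last 5 mm tapering to 5 mm; aluminium head, 24 mm diameter, from 11 to 45 mm above this point, to grip by.
- key_mid (a point): Loose steel key, 76 mm long, 60 g, upright in the block's slot. Origin half-way up, at its shoulder's underside; z up, x along the blade's width. Below: blade 38 mm long, 14 wide (x), 5 thick (y), last 7 mm a V point. Above: shoulder 26 (x) x 8 (y) x 5 mm, then flat bow 32 wide (x), 8 thick (y), up to 38 mm above; pinch it across its thickness. Fits the lock either way round.
- rack: Fixed wooden parking block 150 (x) x 60 (y) x 62 mm high; origin under its centre. Pin hole 40 mm from the centre towards -x, key slot (along x) 40 mm towards +x; both stand in it 1 mm loose all round, pin 56 mm deep and key 38 mm deep. Lift them straight up.
- pin_hole (a point): Mouth of the vertical pin hole at the fixed sander's near end, in the top of its upper ear, 62 mm above the bench; z up, +x towards the machine. 12 mm diameter, 2 mm lead-in, open below; goes through upper ear (12 mm thick), guard tongue (14 mm) and lower ear (12 mm), 2 mm gaps between. Pin is home when its head rests on the ear: its mid point is then 11 mm below this point.
- keyway (a point): Centre of the lock cylinder's face on the fixed control box, 63 mm above the bench; z up, x along the key slot at rest (does not turn with the cylinder). Slot 17 x 7 mm, 45 deep, 3 mm lead-in on its long sides. Two sticky spring pins reach in from its ends, 16 and 27 mm deep: press on past each (5 to 20 N), wiggling a few degrees. Key is home when its shoulder rests on the face: mid point here.
- cylinder (a joint): Turn of the lock cylinder in rad: 0 at rest, growing clockwise seen from above, stopped at 1.60 (quarter turn 1.57). A light spring (0.05 N m per rad) turns it back against 0.015 N m friction. The key has some 0.15 rad of play in the slot, so the hand must turn a little beyond 90 degrees, about 100.
- tin: Bystander: upright steel tin with paper label, 72 mm diameter, 100 mm high; origin under its centre.
- jar: Bystander: upright amber glass jar with steel lid, 64 mm diameter, 90 mm high; origin under its centre.
- driver: Bystander: screwdriver with black handle, lying on the bench, about 200 mm long along its x.
- sander: Fixed bench belt sander, green and steel; origin under the pin hole, x along the machine. Its body is 150 mm wide (y), 120 mm high and starts 60 mm beyond the hole; the ears in front of it are 44 mm (x) by 40 mm (y).
- station: Fixed grey control box 130 (x) by 110 mm (y), top 60 mm above the bench; origin under the lock cylinder at its centre, x along the key slot at rest. White marks on its top show the key slot's line at rest and after the quarter turn.
Not all that is in view belongs to the job. What is meant by the part that bears key_mid is not orange or pink, and is the smaller of those in its own colour.

How it is judged:
On the way, in this order (a step that is already met when the one before it is completed fails the run):
1. the lock pin is home in the ears and tongue and let go (horizontal distance between pin_mid and pin_hole below 0.004 m and z of pin_mid in the frame of pin_hole below -0.007 m and angle between pin_mid's own z axis and vertical below 0.12 rad and contact force between the fingers and pin below 0.1 N), for 0.2 s.
2. the key is fully in the cylinder, not yet turned (horizontal distance between key_mid and keyway below 0.004 m and z of key_mid in the frame of keyway below 0.004 m and angle between key_mid's own z axis and vertical below 0.12 rad and value of joint cylinder below 0.5 rad), for 0.05 s.
3. the key has turned the cylinder a quarter turn (value of joint cylinder above 1.3 rad), for 0.2 s.
At the end, for the whole second after the job is handed in: For the last second: pin upright (7 deg) in the hole, within 4 mm of its axis, head within 4 mm of the upper ear; key shoulder within 6 mm of the cylinder face, within 5 mm of its axis and 8 deg of upright; cylinder turned clockwise over 1.30 rad (74 deg); fingers still holding the key (horizontal distance between pin_mid and pin_hole below 0.004 m and z of pin_mid in the frame of pin_hole below -0.007 m and angle between pin_mid's own z axis and vertical below 0.12 rad and horizontal distance between key_mid and keyway below 0.005 m and z of key_mid in the frame of keyway below 0.006 m and angle between key_mid's own z axis and vertical below 0.15 rad and value of joint cylinder above 1.3 rad and contact force between the fingers and key above 0.5 N); the arm keeps its last pose, push and grip.
It fails at once if the tin is moved by 3 cm (distance of tin from where it was at the start of the episode above 0.03 m).
It fails at once if the jar is moved by 3 cm (distance of jar from where it was at the start of the episode above 0.03 m).
It fails at once if the screwdriver is moved by 4 cm (distance of driver from where it was at the start of the episode above 0.04 m).
It also fails if it takes over 72 s, if anything falls off the work surface, if the arm or the gripper's body presses on something with over 40 N, if the wrist force passes 120 N, or if a joint passes its speed limit or range.

## Working session

There is one attempt and no reset: what is moved stays moved. The work goes in short steps, each a Python script; the robot and the scene stay as the last script left them, time stands still between calls to the robot, and variables do not carry over. Pictures are saved under pics/ and viewed, at most 10 in all, crops included, and the job is handed in when it is done.

```bash
mkdir -p pics; python3 - <<'E'
from bench import *
import cv2,numpy as np
for n in ["side","top"]:
    im=grab_frame(n); cv2.imwrite(f"pics/{n}0.png",im)
    m=camera_model(n); print(n,{k:(np.round(v,4).tolist() if k!="x" else v) for k,v in m.items()})
m=camera_model("wrist"); print(m)
print(read_time(),read_tool_pos(),read_orientation(),read_finger_gap())
E
```

```text
side {'fx': 419.1762, 'fy': 419.1762, 'cx': 283.1507, 'cy': 210.0096, 'extrinsics': [[0.9962, -0.0867, 0.0072, -0.5608], [0.0415, 0.5463, 0.8366, -0.0314], [-0.0764, -0.8331, 0.5478, -0.9622], [0.0, 0.0, 0.0, 1.0]]}
top {'fx': 414.6068, 'fy': 414.6068, 'cx': 277.6659, 'cy': 212.7423, 'extrinsics': [[0.0056, -1.0, -0.0028, -0.0629], [0.9796, 0.0049, 0.2007, -0.5655], [-0.2007, -0.0039, 0.9796, -1.0713], [0.0, 0.0, 0.0, 1.0]]}
{'fx': 358.5532528826536, 'fy': 358.5532528826536, 'cx': 287.1586259686014, 'cy': 207.67072126904927, 'T_tool_cam': array([[-3.09959585e-04,  9.57850575e-01,  2.87266739e-01,
         8.44396519e-02],
       [ 9.99999669e-01,  8.06657552e-05,  8.10026746e-04,
         3.10873620e-04],
       [ 7.52711996e-04,  2.87266895e-01, -9.57850283e-01,
        -1.79247559e-01],
       [ 0.00000000e+00,  0.00000000e+00,  0.00000000e+00,
         1.00000000e+00]])}
0.1 [0.251995   0.62577134 0.20486963] [ 1.90215979e-01  9.81742100e-01 -5.69871661e-04 -6.71377111e-05] 0.9990968664959264
```

View pics/side0.png

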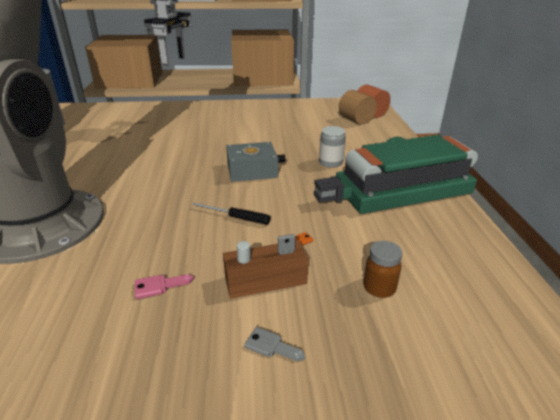

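View pics/top0.png

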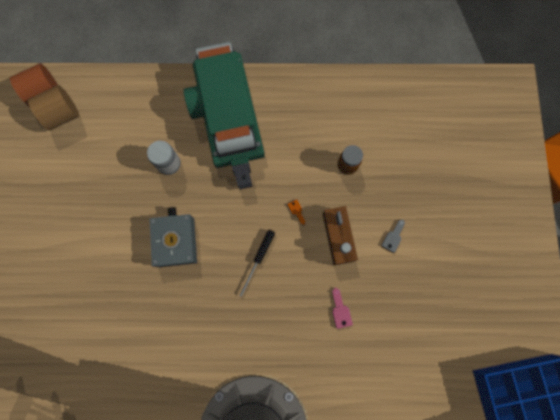

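The candidates for the key are: grey upright in the block (side 287,244; top 340,216), larger grey lying on the bench (side 273,344; top 394,236), pink (side 163,285) and orange (side 305,239). The upright grey one fits the description. The pin head is at side (244,252), top (346,247), the ears at top (242,177), and the lock at top (172,240).

```bash
cat > h.py <<'E'
from bench import *
import cv2,numpy as np
from scipy.spatial.transform import Rotation as Rn
def q(a): # tool down, tool x at world angle a
    c,s=np.cos(a),np.sin(a)
    return Rn.from_matrix([[c,s,0],[s,-c,0],[0,0,-1]]).as_quat()
def yaw():
    x=Rn.from_quat(read_orientation()).as_matrix()[:,0]; return np.arctan2(x[1],x[0])
def back(m,Tcw,u,v,z):
    d=np.array([(u-m["cx"])/m["fx"],-(v-m["cy"])/m["fy"],-1]); d=Tcw[:3,:3]@d; o=Tcw[:3,3]
    return o+d*(z-o[2])/d[2]
def fixed(n,u,v,z):
    m=camera_model(n); return back(m,np.linalg.inv(m["extrinsics"]),u,v,z)
def wT(p=None,o=None):
    T=np.eye(4); T[:3,3]=read_tool_pos() if p is None else p; T[:3,:3]=Rn.from_quat(read_orientation() if o is None else o).as_matrix()
    return T@camera_model("wrist")["T_tool_cam"]
def wrist(T,u,v,z): return back(camera_model("wrist"),T,u,v,z)
def proj(m,Twc,p):
    c=Twc@np.append(p,1); return m["cx"]+m["fx"]*c[0]/-c[2], m["cy"]+m["fy"]*c[1]/c[2]
def snap(name):
    T=wT(); im=grab_frame("wrist"); cv2.imwrite(f"pics/{name}.png",im); np.save(f"pics/{name}.npy",T); return T,im
E
python3 - <<'E'
from h import *
f=lambda n,u,v,z:print(n,u,v,np.round(fixed(n,u,v,z),3))
f("top",346,247,.096);f("top",340,216,.100);f("side",244,245,.096);f("side",287,237,.1)
f("top",242,173,.062);f("top",238,180,.062);f("top",172,240,.063);f("side",251,150,.063)
f("top",161,148,.1);f("top",349,153,.09)
for a in np.arange(-3.1,3.2,.5):
  r=[]
  for p in [(.57,-.23,.2),(.64,-.22,.2),(.75,.02,.2),(.58,.17,.2)]:
    j=solve_ik(p,q(a)); r.append(None if j is None else round(j[6],2))
  print(round(a,2),r)
E
```

```text
top 346 247 [ 0.468 -0.237  0.096]
top 340 216 [ 0.549 -0.223  0.1  ]
side 244 245 [ 0.471 -0.239  0.096]
side 287 237 [ 0.549 -0.227  0.1  ]
top 242 173 [0.677 0.039 0.062]
top 238 180 [0.656 0.05  0.062]
top 172 240 [0.489 0.222 0.063]
side 251 150 [0.493 0.226 0.063]
top 161 148 [0.734 0.257 0.1  ]
top 349 153 [ 0.726 -0.253  0.09 ]
-3.1 [np.float64(2.26), np.float64(2.21), np.float64(1.67), np.float64(1.32)]
-2.6 [np.float64(2.16), np.float64(2.68), np.float64(2.13), np.float64(1.78)]
-2.1 [np.float64(2.49), np.float64(2.42), np.float64(2.58), np.float64(2.26)]
-1.6 [np.float64(-2.3), np.float64(-2.32), np.float64(-2.68), np.float64(2.73)]
-1.1 [np.float64(-1.8), np.float64(-1.82), np.float64(-2.18), np.float64(-2.48)]
-0.6 [np.float64(-1.3), np.float64(-1.32), np.float64(-1.68), np.float64(-1.98)]
-0.1 [np.float64(-1.03), np.float64(-0.94), np.float64(-1.4), np.float64(-1.76)]
0.4 [np.float64(-0.51), np.float64(-0.43), np.float64(-0.87), np.float64(-1.3)]
0.9 [np.float64(-0.01), np.float64(0.1), np.float64(-0.34), np.float64(-0.83)]
1.4 [np.float64(0.5), np.float64(0.61), np.float64(0.12), np.float64(-0.33)]
1.9 [np.float64(1.04), np.float64(1.11), np.float64(0.57), np.float64(0.13)]
2.4 [np.float64(1.55), np.float64(1.59), np.float64(1.02), np.float64(0.59)]
2.9 [np.float64(1.99), np.float64(1.99), np.float64(1.43), np.float64(1.06)]
```

```bash
python3 - <<'E'
from h import *
ims=[]
for n,p,a in [("st",(.491,.224,.16),3.0),("sa",(.66,.045,.17),3.0),("ra",(.51,-.23,.17),3.0)]:
    movep(p,q(a)); print(n,read_time(),read_tool_pos(),read_joint_pos()[6],read_wrist_force())
    wait(.3); T,im=snap(n); ims.append(im)
c=[cv2.resize(i[110:410,140:440],(400,400),interpolation=cv2.INTER_CUBIC) for i in ims]
cv2.imwrite("pics/sts.png",np.hstack(c[:2])); cv2.imwrite("pics/rac.png",ims[2])
E
```

```text
st 1.8167 [0.49083152 0.22508286 0.16004887] 0.9588008331570961 [ 0.70604117  0.48359328 -0.44584849]
sa 3.1417 [0.65930472 0.0467252  0.1697462 ] 1.4151927866035892 [-0.52994718  1.21855314 -0.2406033 ]
ra 4.6833 [ 0.51106866 -0.22877246  0.16999619] 1.8923006027676894 [-0.40079947 -0.02211431  0.01586249]
```

View pics/sts.png

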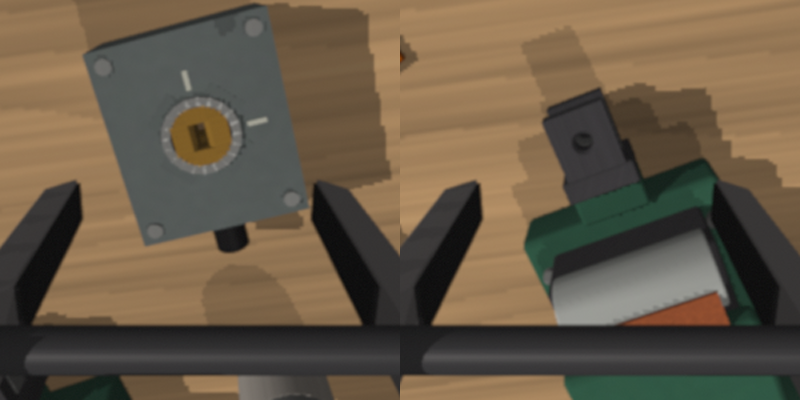

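View pics/rac.png

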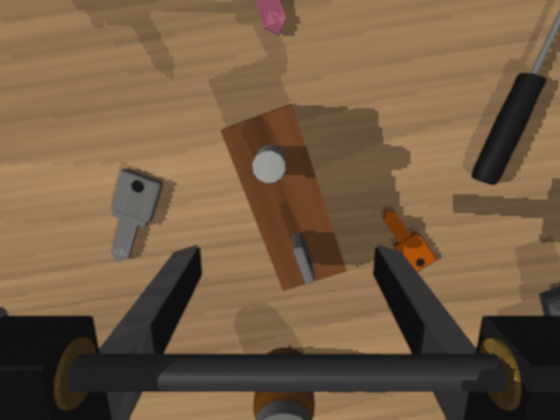

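The first picture shows the lock slot at left crop (199,137), with its rest line towards the mark at (185,80) and the turned mark at (257,122). The pin hole is at right crop (583,142). The second picture shows the pin head top at (269,164), the key's bow at about (303,258) and the larger grey key lying at (135,210). Next I'll compute positions and check them with overlays.

```bash
python3 - <<'E'
from h import *
Ts,Ta,Tr=[np.load(f"pics/{n}.npy") for n in("st","sa","ra")]
L=lambda T,ox,u,v,z:wrist(T,140+(u-ox)*.75,110+v*.75,z)
ang=lambda a,b:np.arctan2(*(b-a)[1::-1])
k=L(Ts,0,201,136,.063); m1=L(Ts,0,185,80,.06); m2=L(Ts,0,257,122,.06)
print("keyway",k,L(Ts,0,199,137,.06),"rest ang",ang(m1,k),"turn mark",ang(k,m2))
h=L(Ta,400,583,142,.062); e=ang(L(Ta,400,545,121,.062),L(Ta,400,565,180,.062)); e2=ang(L(Ta,400,603,96,.062),L(Ta,400,630,160,.062))
print("hole",h,e,e2)
p=wrist(Tr,269,164,.096); print("pin",p)
cs=[wrist(Tr,*c,.062) for c in[(222,130),(292,105),(346,270),(285,290)]]
c=np.mean(cs,0); a1=ang(cs[0],cs[3]); a2=ang(cs[1],cs[2]); print("rack",c,a1,a2,np.linalg.norm(cs[0]-cs[3]),np.linalg.norm(cs[0]-cs[1]))
a=(a1+a2)/2; u=np.array([np.cos(a),np.sin(a),0]); v=np.array([-u[1],u[0],0])
print("pin from rack",c-.04*u,"key",c+.04*u)
# overlay
Tw=np.linalg.inv(Tr); m=camera_model("wrist"); im=cv2.imread("pics/ra.png")
im=cv2.resize(im[90:310,180:400],(800,800),interpolation=cv2.INTER_CUBIC)
def dot(P,col): 
    x,y=proj(m,Tw,P); cv2.circle(im,(int((x-180)*800/220),int((y-90)*800/220)),2,col,-1)
for s in(-1,1):
  for t in(-1,1):
    K=c+.04*u; dot([*(K+s*.016*u+t*.004*v)[:2],.1],(0,0,255)); dot([*(c+s*.075*u+t*.03*v)[:2],.062],(255,0,0))
for th in np.arange(0,6.28,.4): dot([*((c-.04*u)[:2]+.012*np.array([np.cos(th),np.sin(th)])),.096],(0,255,0))
cv2.imwrite("pics/ov.png",im[100:700])
E
```

```text
keyway [0.49334386 0.22713352 0.063     ] [0.49474023 0.225729   0.06      ] rest ang 0.13400716527560685 turn mark 1.6599603538124994
hole [0.66805873 0.03667934 0.062     ] 0.1471166235113345 0.254437786551799
pin [ 0.46810689 -0.23628741  0.096     ]
rack [ 0.50929194 -0.22848104  0.062     ] 0.1955128708139847 0.19075928581164067 0.14916115477751943 0.058044744982426594
pin from rack [ 0.47003565 -0.23615854  0.062     ] key [ 0.54854822 -0.22080354  0.062     ]
```

View pics/ov.png

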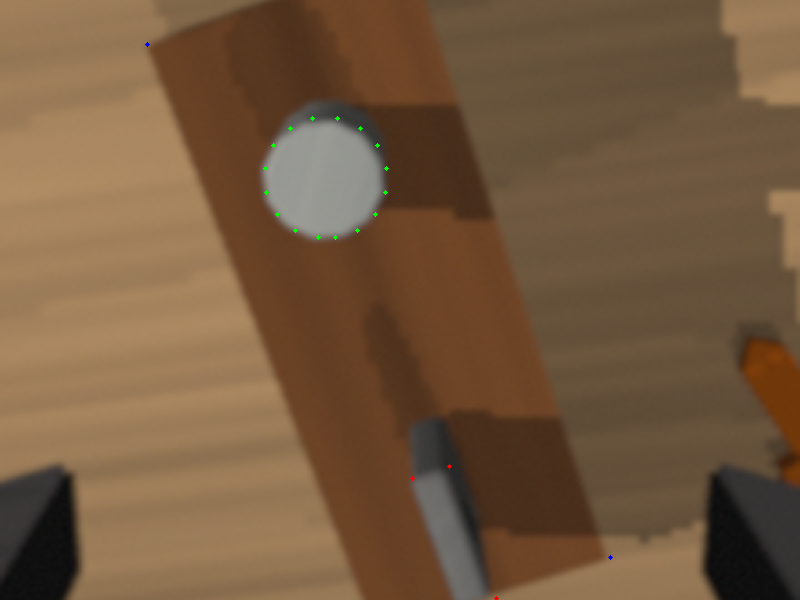

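The overlay matches well. The pin head's circle and the key's bow both sit on the model, and the upright key is the smaller grey one with an 8 mm thick bow. Next I grasp and lift the pin.

```bash
python3 - <<'E'
from h import *
a=.19+np.pi
P=(.469,-.2362)
movep((*P,.13),q(a)); gripper_to(.6)
print(line_to((*P,.066),feed=.08,f_stop=8),read_tool_pos())
gripper_to(0); print(read_finger_gap()*94,read_finger_force(),read_wrist_force())
print(line_to((*P,.13),feed=.08,f_stop=25),read_wrist_force())
line_to((*P,.19),feed=.15)
H=(.668,.0367)
movep((*H,.16),q(a)); wait(.3); print(read_finger_gap()*94,read_tool_pos(),read_time())
T,im=snap("pinheld")
s=grab_frame("side")
cv2.imwrite("pics/pinh.png",np.hstack([cv2.resize(im[110:410,140:440],(400,400),interpolation=cv2.INTER_CUBIC),cv2.resize(s[80:280,240:440],(400,400),interpolation=cv2.INTER_CUBIC)]))
E
```

```text
False [ 0.46928718 -0.23637303  0.06636793]
23.491444967186716 30.000868141651154 [ 0.3305952  -1.06061588  2.10048622]
False [ 0.29754746 -0.00345315 -0.46190879]
23.08891102527266 [0.66798424 0.03588512 0.16035864] 10.8667
```

View pics/pinh.png

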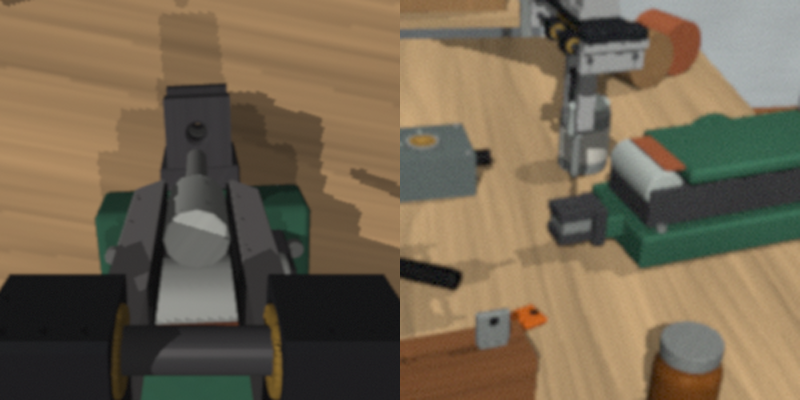

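The pin is upright in the fingers, with its tip at crop (195,155) and the hole just beyond at (196,131). I'll re-measure the hole from here, then insert.

```bash
python3 - <<'E'
from h import *
T=np.load("pics/pinheld.npy"); h=wrist(T,140+196*.75,110+131*.75,.062)
tip=proj(camera_model("wrist"),np.linalg.inv(T),[*read_tool_pos()[:2],.1]); print(h,"tip px crop",(tip[0]-140)/.75,(tip[1]-110)/.75)
H=h[:2]*.6+np.array([.668,.0367])*.4; print(H)
line_to((*H,.13),feed=.1); 
for z in (.10,.066):
    r=line_to((*H,z),feed=.04,f_stop=15); print(r,read_tool_pos(),read_wrist_force(),read_moment(),read_time())
    if r: break
E
```

```text
[0.66742153 0.03589514 0.062     ] tip px crop 196.5480119696506 152.8442530457921
[0.66765292 0.03621708]
False [0.66780742 0.0361877  0.10019931] [ 1.1150148  -0.05662164 -1.3176791 ] [0.03696848 0.02139343 0.01772994] 12.3167
True [0.66724832 0.03615899 0.06616317] [-1.56713603  0.31208487  8.22787531] [ 0.05270843  0.50897427 -0.01750964] 13.1417
```

```bash
python3 - <<'E'
from h import *
p=read_tool_pos()
line_to((p[0],p[1],.0645),feed=.03,f_stop=15); print(read_tool_pos(),read_wrist_force())
gripper_to(.6); wait(.3); p=read_tool_pos(); line_to((p[0],p[1],.17),feed=.12)
wait(.2);T,im=snap("pinin"); s=grab_frame("side")
cv2.imwrite("pics/pini.png",np.hstack([cv2.resize(im[110:410,140:440],(400,400),interpolation=cv2.INTER_CUBIC),cv2.resize(s[80:280,240:440],(400,400),interpolation=cv2.INTER_CUBIC)]))
print(read_time(),proj(camera_model("wrist"),np.linalg.inv(T),[.6675,.0362,.096]))
E
```

```text
[0.66738974 0.03618895 0.06605546] [-9.48315387  0.36704449 23.51322333]
15.7167 (np.float64(286.7139937558219), np.float64(219.76087358532288))
```

View pics/pini.png

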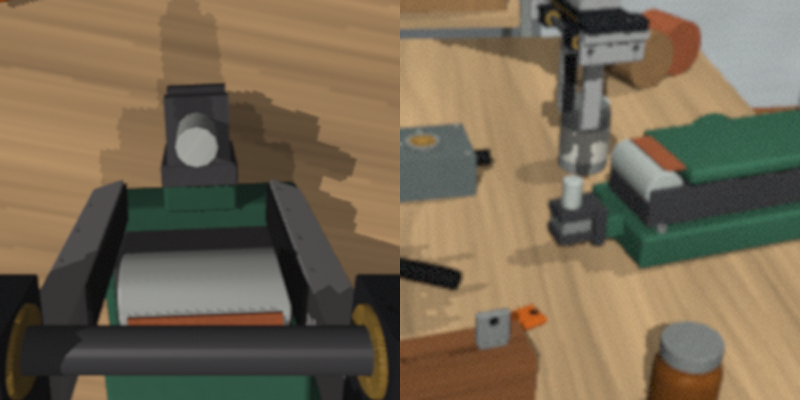

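The pin is home: its head top is at crop (196,146), px (287,219.5), against a predicted (286.7,219.8). Now the key.

```bash
python3 - <<'E'
from h import *
a=.19+np.pi
K=(.5482,-.221)
for aa in (.11+np.pi,.11+np.pi-1.8): print(solve_ik((.494,.2268,.068),q(aa)))
movep((*K,.17),q(a)); line_to((*K,.12),feed=.15)
print(line_to((*K,.067),feed=.08,f_stop=8),read_tool_pos())
gripper_to(0); print(read_finger_gap()*94,read_finger_force(),read_wrist_force())
print(line_to((*K,.115),feed=.06,f_stop=25),read_wrist_force())
line_to((*K,.18),feed=.15)
movep((.494,.2268,.18),q(.11+np.pi)); line_to((.494,.2268,.135),feed=.1); wait(.3); print(read_finger_gap()*94,read_tool_pos(),read_time(),read_joint_pos())
T,im=snap("keyheld"); s=grab_frame("side")
cv2.imwrite("pics/keyh.png",np.hstack([cv2.resize(im[110:310,190:390],(400,400),interpolation=cv2.INTER_CUBIC),cv2.resize(s[60:220,180:340],(400,400),interpolation=cv2.INTER_CUBIC)]))
E
```

```text
[-0.71022471  0.38836872  0.19691285  2.02909787 -0.11083096  0.73397763
  1.23560132]
[-1.02034796  0.44241405  0.59069175  2.04643742 -0.35632885  0.75257494
 -0.32944491]
False [ 0.54831782 -0.2211434   0.06713389]
7.835333715319045 29.999422430992126 [-0.62975684 -0.57542839 -0.11224915]
False [ 0.004393    0.88026272 -1.43767941]
7.421840404338677 [0.49422115 0.22695074 0.13548304] 22.9917 [-0.67773058  0.29161495  0.15340937  1.9774915  -0.0573322   0.87571607
  1.18680012]
```

View pics/keyh.png

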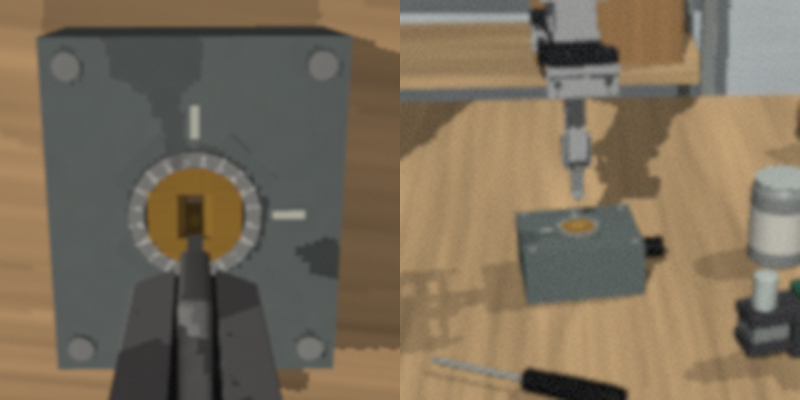

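The key is upright over the lock. The cylinder centre is at crop (194,215) and the rest mark at (194,122), so the yaw is aligned. Now inserting.

```bash
python3 - <<'E'
from h import *
T=np.load("pics/keyheld.npy"); k=wrist(T,287,217.5,.063); m=wrist(T,287,171,.06); d=k-m
print(k,np.arctan2(d[1],d[0]))
H=.5*k[:2]+.5*np.array([.494,.2268]); A=.11+np.pi; print(H)
line_to((*H,.109),feed=.08); print(line_to((*H,.095),feed=.04,f_stop=10),read_tool_pos(),read_wrist_force())
s=1
for i in range(14):
    z=read_tool_pos()[2]
    if z<.0685: break
    r=line_to((*H,max(z-.005,.064)),rot=q(A+s*.07),feed=.03,f_stop=18); s=-s
    print(r,np.round(read_tool_pos(),4),np.round(read_wrist_force(),1),round(read_time(),1))
    if read_time()>38: break
E
```

```text
[0.49299112 0.22698297 0.063     ] 0.10964919044096588
[0.49349556 0.22689148]
False [0.49342263 0.22680465 0.09482594] [ 1.02583077  0.24525878 -1.02443223]
False [0.4936 0.2269 0.0899] [ 0.5  0.3 -0.6] 24.4
False [0.4932 0.227  0.0852] [-3.9  0.1  4.8] 24.7
False [0.4932 0.2267 0.0802] [-2.4 -0.2 -0.3] 25.0
False [0.4936 0.2269 0.0754] [-1.7 -1.   0.3] 25.3
False [0.4941 0.227  0.0707] [ 1.2 -0.2 -1.1] 25.6
True [0.4944 0.227  0.0674] [-2.5 -2.2 11.2] 25.9
```

```bash
python3 - <<'E'
from h import *
A=.11+np.pi; p=read_tool_pos(); H=(.4938,.2269)
line_to((*H,.0665),rot=q(A),feed=.03,f_stop=20); wait(.2); print(read_tool_pos(),read_wrist_force(),read_time())
for d in (.3,.6,.9,1.2,1.5,1.75):
    r=line_to((*H,.0668),rot=q(A-d)); print(r,d,yaw(),np.round(read_tool_pos(),4),np.round(read_wrist_force(),1),np.round(read_moment(),2),round(read_time(),1))
wait(.4)
print(read_finger_gap()*94,read_finger_force(),read_joint_pos(),read_wrist_force())
T,im=snap("end"); s=grab_frame("side")
cv2.imwrite("pics/endc.png",np.hstack([cv2.resize(im[110:310,190:390],(400,400),interpolation=cv2.INTER_CUBIC),cv2.resize(s[60:220,180:340],(400,400),interpolation=cv2.INTER_CUBIC)]))
E
```

```text
[0.49442732 0.22706693 0.06737175] [-1.18523463 -1.42745513  8.85507347] 26.3083
False 0.3 2.9512975778576425 [0.4944 0.2269 0.0674] [ 0.6 -0.9  5.2] [-0.42 -0.19 -0.02] 26.8
False 0.6 2.6513911844280185 [0.4944 0.2269 0.0674] [ 0.7 -1.8  7.4] [-0.55 -0.15 -0.01] 27.2
False 0.9 2.3512428334583046 [0.4943 0.2266 0.0674] [-0.5 -3.2  8.2] [-0.91  0.13  0.05] 27.7
False 1.2 2.0512501362288136 [0.4942 0.2266 0.0674] [-0.7 -3.2  9.9] [-1.12  0.27  0.05] 28.1
False 1.5 1.7512899467865055 [0.494  0.2265 0.0674] [-1.6 -4.7 10. ] [-1.25  0.52  0.07] 28.6
False 1.75 1.5011893175568072 [0.4939 0.2265 0.0674] [-2.  -4.2 11.9] [-1.28  0.69  0.08] 29.0
8.014272646246656 30.004536509513855 [-1.00463656  0.43874824  0.57063727  2.04641497 -0.34360028  0.74908979
 -0.29128809] [-1.82124003 -4.05489823 11.5543856 ]
```

View pics/endc.png

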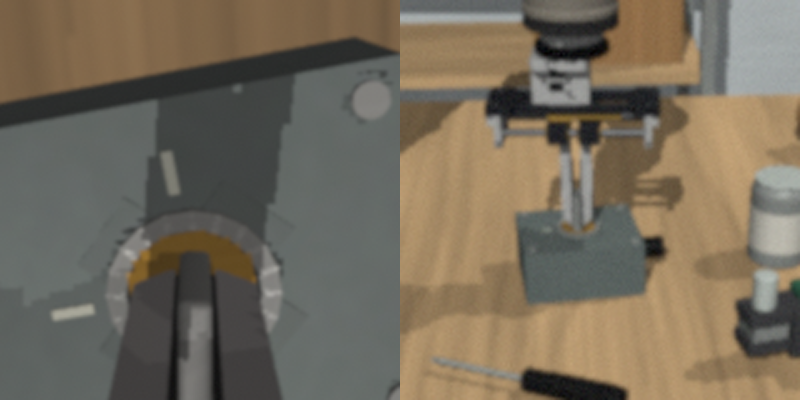

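The key is seated with its shoulder at the face, and the bow is past the quarter-turn mark (crop 170,172). The moment about z is 0.08 N m, which matches the spring at about 1.57 rad, and the pin is still home. Handing in.

```bash
python3 -c "
from bench import *
print(sign_off(),read_time())"
```

```text
the job is handed in; nothing more can be done
the job is handed in; nothing more can be done
```

I pushed the lock pin home and let go of it, then seated the key, turned it about 100° clockwise and handed in the job with the gripper still holding it. The cylinder angle can't be read directly, but the spring moment fits a full quarter turn; `sign_off()` returned no verdict.

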